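# Lay out a patient's take-home medicine kit for checking

### The arm

A 6-joint arm with a two-finger parallel gripper is mounted at the origin on the work surface. World frame = base frame: x ahead of the robot, y to its left, z up, the work surface at z = 0. Lengths are in m, angles in rad, forces in N, time in s.
With the tool pointing down it reaches from about 0.25 to 0.725 m from the base axis. Payload 4 kg.
Tool frame: the origin (TCP) lies where the fingers leave the gripper's body, on its centre line; the fingertips stand 73 mm ahead of it and the grasp point (between the pads) lies 54 mm ahead of it (bot.tips_ahead is the z of the fingertips in the tool frame, in m); z points along the fingers, y is the direction in which the jaws open and shut (so a half turn about z gives the same grasp; the last joint's range is limited). The gripper opens to 85 mm and grips with 20 to 120 N. Pads are 22 mm wide; open, the fingers measure 114 mm over their backs; the gripper's body (76 mm by 85 mm) begins 54 mm behind the grasp point. The pads swing forward as they close: fully open they stand 13 mm farther back than shut.
Start: joints at [1.269, 0.241, 0.005, 1.335, 0, 1.571], TCP at [0.149, 0.477, 0.304] pointing down, gripper open.
Joint ranges: [-2.72, 2.72], [-1.05, 1.87], [-1.09, 1.28], [-1.99, 2.15], [-1.42, 1.44], [-3.14, 3.14]. Speed limits (rad/s): [2.79, 2.79, 3.14, 3.14, 3.14, 3.14].

### API

Orientations are given as a unit quaternion [x, y, z, w].
In Python, from workcell import readout, camera, get_calibration, order, bot gives the robot as it stands.
- The arm moves only by the tool send_rows, never from a script. Its argument "moves" is a list of rows, each a list of 3 entries, a list of its own where there are three numbers: the shift along the tool's x, y, z in mm, then the turn, a rotation vector about the tool's x, y, z in rad, then the finger opening in mm, from 0 to 85.4. In form: [[[dx, dy, dz], [ax, ay, az], grip], ...]. A call has 1 to 12 rows; each row is the pose to reach, as a shift and turn from the pose measured when the call began, along the tool's axes at that moment; what a row does not reach only later rows make up. A row lasts 1/12 s, in which the tool goes at most 41.7 mm and 7.16 degrees, less where a joint would pass 70% of its speed; a pose out of reach is approached as far as the arm can. A call with a gripper value outside its range is refused whole. The fingers move at their own pace and stop on an object; the grip force is fixed at half the most. Time passes only in rows, so rows that repeat a pose let the fingers close. It gives the time, the measured TCP pose, the force and the opening at its end, in the units of the state.
- readout.get_obs(): the state, without advancing time (a new reading comes with each control period).
- camera(name): name is "scene" or "top" or "wrist"; returns the picture (420x560x3 uint8, red, green, blue); there is no depth.
- get_calibration(name): a dict with "fx", "fy", "cx", "cy" (pixels), "R" (3x3) and "t" (3): a world point X has camera coordinates R X + t. Camera axes: x right, y down, z forward; pixel columns grow to the right and rows downward; lengths in m; the calibration is good to about 2 mm. A picture is of the moment at which its call begins: read the wrist's pose just before it. get_calibration takes no time and is no camera call; for the wrist camera it gives the pose at the moment of the call.
- order.job_done(): hands the job in, once; it reports no verdict.
The state is a dict: "clock": time; "joint_pos": joint angles; "joint_vel": joint speeds; "tau": joint torques, N m; "eef_pos": TCP position; "tool_rot": TCP orientation; "ft_force": force on the tool from outside, world axes, zero at the start; "ft_torque": the same for the moment, N m; "grip_width": finger opening in m.
Only numpy, scipy, OpenCV 4.12 (cv2) and the standard library are available. Lean on these libraries where they do the work, as an engineer would, in place of code of your own. Each camera call takes 0.05 s, during which the arm holds its last target. There are 200 camera calls.

### The job

Lay out the patient's kit on the grey mat, whose black-striped edge is the front: stand the amber jar (white cap) wholly on the yellow card and the red-capped jar wholly on the blue card, and lay the green carton flat on the mat midway between the two cards with its long side along the row. Set the white carton squarely on the middle of the green one, long side along long side, and lay the pulse oximeter, screen up, on the mat directly behind the green carton, long side along it, with about a finger's breadth (2 cm) between them. Keep all jars upright and leave the water bottle and the blue-capped jar where they are.

Things in the scene. Friction and masses are not known exactly. Their poses are not given: they have to be found in the camera images.
- jar_amber: Pill jar of amber glass with a white cap, 44 mm diameter, 65 mm tall, standing upright; origin at the centre of its underside, z up. 80 to 170 g. Goes on the yellow card.
- jar_red: White plastic pill jar with a red cap, 44 mm diameter, 65 mm tall, standing upright; origin at the centre of its underside, z up. 70 to 140 g. Goes on the blue card.
- carton_green: Dark green flat medicine carton with a white band round its sides, lying flat: 60 mm along its x, 90 mm along its y (long side), 30 mm tall; origin at the centre of its underside. 80 to 170 g, rigid. It may point either way round.
- carton_white: Small white medicine carton with a blue band and a red cross on top: 40 mm along its x, 56 mm along its y (long side), 32 mm tall; origin at the centre of its underside. 40 to 85 g, rigid. It may point either way round.
- oximeter: Finger pulse oximeter, light blue top with a small black screen, grey underneath: 34 mm along its x, 62 mm along its y (long side), 30 mm tall, lying flat, screen up; origin at the centre of its underside. 40 to 85 g, rigid (its two halves do not open). It may point either way round.
- mat: Grey mat fixed flat on the table: 190 mm along its x (front to back), 320 mm along its y (the row), 3 mm thick; origin at the centre of its underside. A black stripe marks its front edge (-x, nearest the robot); back is +x. Turned at most 13 degrees. The two cards lie on it 240 mm apart along y; the point midway between them is 45 mm in front of the mat's centre (mat x = -0.045, y = 0).
- card_yellow: Round yellow card fixed on the mat, 72 mm diameter, 2 mm thick; origin at the centre of its underside (3 mm above the table), so its top is 5 mm above the table. It may be at the left or the right end of the row.
- card_blue: Round blue card fixed on the mat, 72 mm diameter, 2 mm thick; origin at the centre of its underside (3 mm above the table), so its top is 5 mm above the table. It is at the other end of the row from the yellow card.
- water_bottle: Bystander: clear 0.5 litre water bottle, green label and green cap, 65 mm diameter, 215 mm tall, standing at the left of the work; origin at the centre of its underside. Leave it alone.
- jar_blue: Bystander: white plastic pill jar with a blue cap, 44 mm diameter, 65 mm tall, standing upright; origin at the centre of its underside, z up. Not part of the kit. Leave it alone.
There are look-alikes about, which are no part of the job. Of the things like the carton_green, leave any that is purple; of the rest the larger one is meant. What is shaped like the jar_red but brown is not meant.

How it is judged:
At the end, for the whole second after the job is handed in: Jars upright, within 14 mm of their cards' centres; green carton flat midway between the cards within 15 mm; white carton on it within 12 mm across, 15 along; oximeter flat behind it, gap 5 to 35 mm, 15 mm sideways; long sides along the row within 14 degrees; upright, at rest (horizontal distance between jar_amber and card_yellow below 0.014 m and angle between each of jar_amber, jar_red, carton_green, carton_white, oximeter's own z axis and vertical below 0.1 rad and z of jar_amber in the frame of card_yellow between -0.002 and 0.006 m and horizontal distance between jar_red and card_blue below 0.014 m and z of jar_red in the frame of card_blue between -0.002 and 0.006 m and x of carton_green in the frame of mat between -0.06 and -0.03 m and y of carton_green in the frame of mat between -0.015 and 0.015 m and z of carton_green in the frame of mat between -0.001 and 0.008 m and angle between the y axis of each of carton_green, oximeter and the y axis of mat, either way round below 0.25 rad and x of carton_white in the frame of carton_green between -0.012 and 0.012 m and y of carton_white in the frame of carton_green between -0.015 and 0.015 m and z of carton_white in the frame of carton_green between 0.026 and 0.034 m and angle between the y axis of carton_white and the y axis of carton_green, either way round below 0.25 rad and (x of oximeter in the frame of carton_green between 0.052 and 0.082 m or x of oximeter in the frame of carton_green between -0.082 and -0.052 m) and x of oximeter in the frame of mat above 0 m and y of oximeter in the frame of carton_green between -0.015 and 0.015 m and z of oximeter in the frame of mat between -0.001 and 0.008 m and linear speed of each of jar_amber, jar_red, carton_green, carton_white, oximeter below 0.02 m/s); the robot touches nothing.
It fails at once if the water bottle or the blue-capped jar is moved more than 15 mm (distance of any of water_bottle, jar_blue from where it was at the start of the episode above 0.015 m).
It fails at once if a medicine jar is tipped over (beyond about 45 degrees) (angle between any of jar_amber, jar_red, jar_blue's own z axis and vertical above 0.8 rad).
It also fails if it takes over 128 s, if anything falls off the work surface, if the arm or the gripper's body presses on something with over 40 N, if the wrist force passes 120 N, or if a joint passes its speed limit or range.

## Working session

There is one attempt and no reset: what is moved stays moved. The work goes in short steps, Python scripts to look and compute and a tool call to move; the robot and the scene stay as the last step left them, time stands still between calls to the robot, and variables do not carry over. Pictures are saved under pics/ and viewed, about 12 in all and at most 16, crops included, and the job is handed in when it is done.

Besides the shell and the picture viewer there is one more tool, called after ">>>" by a JSON object that holds its "op" and its "data", one argument or row to a line. send_rows: Moves the arm, as the interface text tells. Its arguments: {"type":"object","properties":{"moves":{"type":"array","items":{"type":"array"}}},"required":["moves"]}

```bash
ls; mkdir -p pics; python3 - <<'E'
from workcell import readout,camera,get_calibration,bot
import cv2
o=readout.get_obs();print({k:o[k] for k in('clock','eef_pos','tool_rot','grip_width')})
for n in('scene','top'):
    c=get_calibration(n);print(n,c)
    cv2.imwrite(f'pics/{n}0.png',camera(n)[:,:,::-1])
E
```

```text
pics
{'clock': 0.0, 'eef_pos': array([0.14847886, 0.47696088, 0.30301552]), 'tool_rot': array([ 1.50312526e-01,  9.88637996e-01, -1.01507193e-03, -1.66507916e-04]), 'grip_width': 0.08573948955641622}
scene {'fx': 484.78880524788315, 'fy': 484.78880524788315, 'cx': 275.0095732658852, 'cy': 204.33852309984516, 'R': array([[ 0.36557646,  0.9304838 , -0.02353188],
       [ 0.52388051, -0.22659224, -0.82109998],
       [-0.76935237,  0.28784692, -0.57029911]]), 't': array([-0.15536384, -0.24404288,  1.69650244])}
top {'fx': 480.3709608656092, 'fy': 480.3709608656092, 'cx': 279.36649229045344, 'cy': 208.6183011819612, 'R': array([[ 0.01614658, -0.99978262,  0.01319096],
       [-0.99191479, -0.01767756, -0.12566843],
       [ 0.1258743 , -0.01105519, -0.9919846 ]]), 't': array([-0.03896099,  0.5227429 ,  1.22418139])}
```

View pics/top0.png

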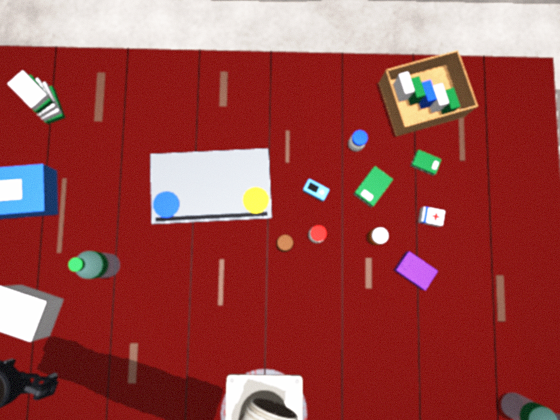

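View pics/scene0.png

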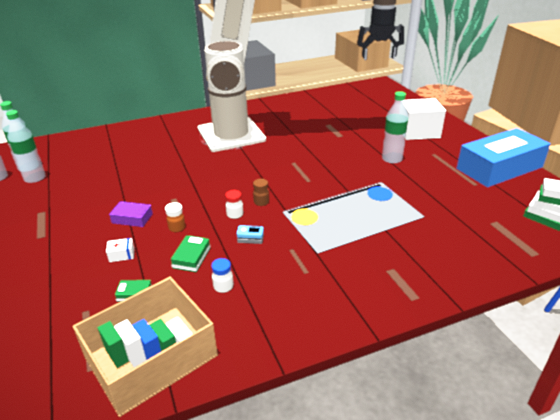

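The top view shows the mat with the blue card at (166,204) and the yellow at (256,200). The items are the oximeter (317,189), green carton (374,186), white carton (433,216), amber jar (380,236) and red jar (318,233). To be left alone: brown jar (285,242), blue-capped jar (358,140), purple carton (417,271), small green carton (427,162) and the bottle at about (90,264).

```bash
cat >h.py <<'E'
import numpy as np,cv2
from workcell import readout,camera,get_calibration,bot
def rays(cal,uv,z):
    uv=np.asarray(uv,float).reshape(-1,2);R,t=np.array(cal['R']),np.array(cal['t'])
    d=np.c_[(uv[:,0]-cal['cx'])/cal['fx'],(uv[:,1]-cal['cy'])/cal['fy'],np.ones(len(uv))]@R
    C=-R.T@t
    return (C+d*((z-C[2])/d[:,2])[:,None])[:,:2]
def proj(cal,X):
    p=np.array(cal['R'])@np.array(X)+cal['t'];return cal['fx']*p[0]/p[2]+cal['cx'],cal['fy']*p[1]/p[2]+cal['cy']
def mask(im,roi,cond):
    h=cv2.cvtColor(im,cv2.COLOR_RGB2HSV);m=np.zeros(im.shape[:2],np.uint8)
    x0,y0,x1,y1=roi;s=h[y0:y1,x0:x1].astype(int)
    m[y0:y1,x0:x1]=cond(s[...,0],s[...,1],s[...,2])*255
    n,l,st,_=cv2.connectedComponentsWithStats(m)
    return (l==1+np.argmax(st[1:,4])).astype(np.uint8)
def rect(cal,m,z):
    c=max(cv2.findContours(m,cv2.RETR_EXTERNAL,cv2.CHAIN_APPROX_NONE)[0],key=cv2.contourArea).reshape(-1,2)
    P=rays(cal,c,z).astype(np.float32)*1000
    (cx,cy),(w,h),a=cv2.minAreaRect(P)
    a=np.radians(a+(0 if w>h else 90))   # azimuth of long side
    M=cv2.moments(P.reshape(-1,1,2))
    return dict(c=(round(cx),round(cy)),cen=(round(M['m10']/M['m00']),round(M['m01']/M['m00'])),size=(round(max(w,h)),round(min(w,h))),long_deg=round(np.degrees(a)%180,1))
green=lambda h,s,v:(h>45)&(h<85)&(s>90)
blue=lambda h,s,v:(h>100)&(h<125)&(s>110)
grey=lambda h,s,v:(s<60)&(v>110)
yel=lambda h,s,v:(h>20)&(h<35)&(s>120)
red=lambda h,s,v:((h<5)|(h>175))&(s>150)&(v>175)
cyan=lambda h,s,v:(h>85)&(h<110)&(s>50)&(v>100)
nonred=lambda h,s,v:~(((h<8)|(h>172))&(s>120))
white=lambda h,s,v:(s<60)&(v>190)
E
python3 - <<'E'
from h import *
im=camera('top');c=get_calibration('top')
for n,roi,cond,z in[('mat',(140,140,280,230),nonred,.003),('cardB',(145,185,185,222),blue,.005),('cardY',(238,180,274,222),yel,.005),
 ('oxi',(298,172,336,207),nonred,.03),('green',(350,160,398,212),green,.03),('greenfull',(350,160,398,212),nonred,.03),('white',(412,200,452,235),nonred,.032),('amber',(362,220,396,252),white,.065),('redjar',(303,220,334,248),red,.065),('redfull',(303,220,334,248),lambda h,s,v:(s<80)&(v>120),.04),
 ('brown',(272,228,298,255),lambda h,s,v:(h>5)&(h<20),.065),('bluejar',(345,126,372,155),blue,.065),('bottlecap',(60,250,85,275),green,.215),('purple',(392,245,445,295),lambda h,s,v:(h>125)&(h<160),.03),('smallg',(408,145,446,178),green,.025)]:
    try:print(n,rect(c,mask(im,roi,cond),z))
    except Exception as e:print(n,e)
print(bot.tips_ahead)
big=cv2.resize(im[125:300,270:460],None,fx=4,fy=3.4,interpolation=cv2.INTER_CUBIC);cv2.imwrite('pics/crop.png',big[:,:,::-1])
E
```

```text
mat {'c': (587, 157), 'cen': (587, 157), 'size': (324, 194), 'long_deg': np.float64(93.9)}
cardB {'c': (534, 273), 'cen': (533, 273), 'size': (69, 67), 'long_deg': np.float64(46.6)}
cardY {'c': (548, 34), 'cen': (549, 34), 'size': (68, 62), 'long_deg': np.float64(1.1)}
oxi {'c': (577, -125), 'cen': (577, -125), 'size': (67, 42), 'long_deg': np.float64(64.0)}
green {'c': (589, -278), 'cen': (589, -278), 'size': (93, 61), 'long_deg': np.float64(143.4)}
greenfull {'c': (589, -278), 'cen': (589, -278), 'size': (100, 66), 'long_deg': np.float64(143.7)}
white {'c': (511, -430), 'cen': (511, -430), 'size': (68, 49), 'long_deg': np.float64(79.1)}
amber {'c': (457, -286), 'cen': (456, -286), 'size': (41, 40), 'long_deg': np.float64(45.2)}
redjar {'c': (460, -130), 'cen': (461, -130), 'size': (38, 38), 'long_deg': np.float64(91.0)}
redfull {'c': (447, -118), 'cen': (444, -117), 'size': (40, 14), 'long_deg': np.float64(48.4)}
brown {'c': (433, -45), 'cen': (433, -44), 'size': (43, 41), 'long_deg': np.float64(136.0)}
bluejar {'c': (710, -234), 'cen': (710, -235), 'size': (40, 39), 'long_deg': np.float64(136.0)}
bottlecap {'c': (370, 416), 'cen': (370, 415), 'size': (35, 30), 'long_deg': np.float64(90.9)}
purple {'c': (369, -387), 'cen': (369, -387), 'size': (96, 66), 'long_deg': np.float64(55.7)}
smallg {'c': (658, -421), 'cen': (660, -416), 'size': (68, 48), 'long_deg': np.float64(67.8)}
0.0726
```

View pics/crop.png

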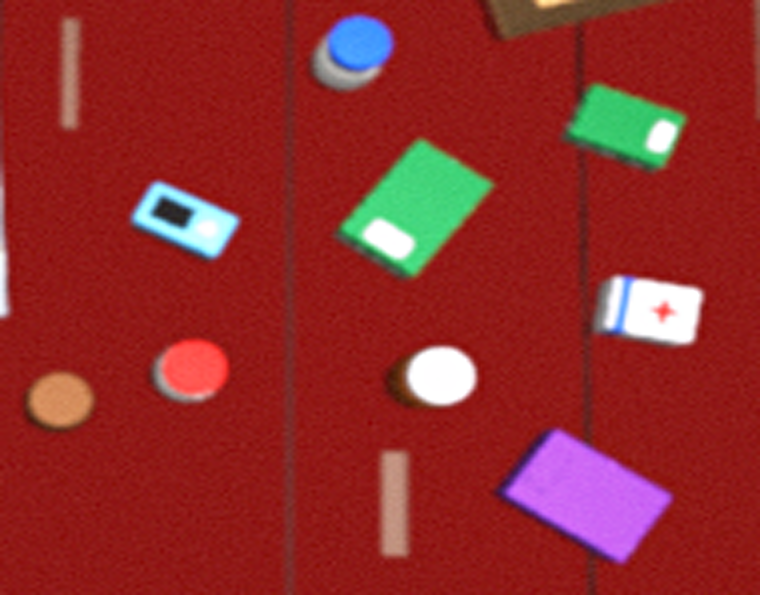

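```bash
cat >>h.py <<'E'
from scipy.spatial.transform import Rotation as Ro
def to(x,y,z,jaw):
    """mm shift and turn in tool axes to bring TCP to x,y,z (mm), jaws along azimuth jaw (deg), tool down"""
    o=readout.get_obs();R=Ro.from_quat(o['tool_rot']);p=np.array(o['eef_pos'])*1000
    best=None
    for a in(jaw,jaw+180):
        y_=np.array([np.cos(np.radians(a)),np.sin(np.radians(a)),0]);z_=np.array([0,0,-1.]);
        T=Ro.from_matrix(np.c_[np.cross(y_,z_),y_,z_]);v=(R.inv()*T).as_rotvec()
        if best is None or np.linalg.norm(v)<np.linalg.norm(best):best=v
    print('to',np.round(R.inv().apply(np.array([x,y,z])-p),0),np.round(best,3),'now',np.round(p,1),'t',round(o['clock'],1),'j',np.round(o['joint_pos'],2),'w',round(o['grip_width']*1000,1),'F',np.round(o['ft_force'],1))
E
python3 -c "
from h import *
to(589,-278,270,53.5)"
```

```text
to [-645. -590.   34.] [-0.002  0.     0.335] now [148.5 477.  303.2] t 0.1 j [ 1.27  0.24  0.    1.34 -0.    1.57] w 85.2 F [-0.4  0.  -0.9]
```

>>> {"op": "send_rows", "data": {
  "moves": [
    [[-28, -25, -30], [0, 0, 0], 85],
    [[-56, -51, -30], [0, 0, 0.03], 85],
    [[-84, -77, -30], [0, 0, 0.06], 85],
    [[-112, -102, -30], [0, 0, 0.09], 85],
    [[-140, -128, -30], [0, 0, 0.12], 85],
    [[-168, -153, -30], [0, 0, 0.15], 85],
    [[-196, -179, -30], [0, 0, 0.18], 85],
    [[-224, -205, -20], [0, 0, 0.21], 85],
    [[-252, -230, -10], [0, 0, 0.24], 85],
    [[-280, -256, 0], [0, 0, 0.27], 85],
    [[-308, -281, 10], [0, 0, 0.3], 85],
    [[-336, -307, 20], [0, 0, 0.33], 85]
  ]
}}

```text
clock: 1.15
eef_pos: [0.3785, 0.0822, 0.2833]
tool_rot: [0.311, 0.95, -0.001, 0.0]
ft_force: [-0.3, 0.6, 1.4]
grip_width: 0.0849
```

```bash
python3 -c "
from h import *
to(589,-278,240,53.5)"
```

```text
to [-383. -166.   44.] [-0.001  0.001  0.004] now [378.5  82.2 283.3] t 1.1 j [ 0.21  0.03 -0.3   1.24 -0.    0.85] w 84.9 F [-0.3  0.6  1.4]
```

>>> {"op": "send_rows", "data": {
  "moves": [
    [[-38, -17, 4], [0, 0, 0], 85],
    [[-76, -33, 8], [0, 0, 0], 85],
    [[-114, -49, 12], [0, 0, 0], 85],
    [[-152, -66, 16], [0, 0, 0], 85],
    [[-190, -82, 20], [0, 0, 0], 85],
    [[-228, -99, 25], [0, 0, 0], 85],
    [[-266, -115, 30], [0, 0, 0], 85],
    [[-304, -132, 35], [0, 0, 0], 85],
    [[-342, -148, 40], [0, 0, 0], 85],
    [[-370, -160, 44], [0, 0, 0], 85],
    [[-383, -166, 44], [0, 0, 0], 85],
    [[-383, -166, 44], [0, 0, 0], 85]
  ]
}}

```text
clock: 2.15
eef_pos: [0.5895, -0.2816, 0.2375]
tool_rot: [0.313, 0.95, -0.001, -0.0]
ft_force: [-0.5, 0.7, 0.2]
grip_width: 0.0851
```

```bash
python3 - <<'E'
from h import *
to(589,-278,75,53.5)
c=get_calibration('wrist');im=camera('wrist');cv2.imwrite('pics/w1.png',im[:,:,::-1])
print(proj(c,(.589,-.278,.03)))
E
```

```text
to [  2.   3. 163.] [-0.002 -0.     0.   ] now [ 589.5 -281.6  237.5] t 2.1 j [-0.45  0.58  0.35  1.34 -0.    0.19] w 85.1 F [-0.5  0.7  0.2]
(np.float64(280.88784562889373), np.float64(197.20968289023332))
```

View pics/w1.png

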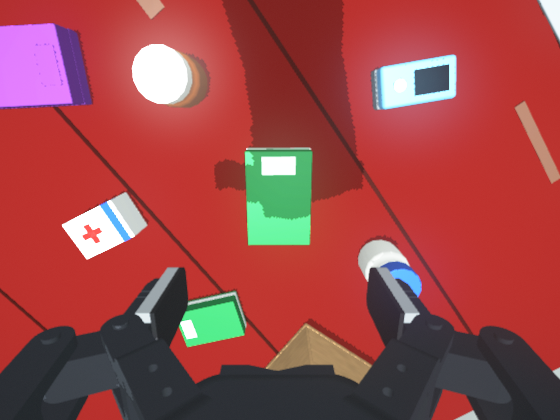

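The wrist view puts the green carton at (279,197), against a prediction of (281,197), so the calibration agrees. I'll descend, grip and lift.

>>> {"op": "send_rows", "data": {
  "moves": [
    [[2, 3, 35], [0, 0, 0], 85],
    [[2, 3, 70], [0, 0, 0], 85],
    [[2, 3, 105], [0, 0, 0], 85],
    [[2, 3, 135], [0, 0, 0], 85],
    [[2, 3, 155], [0, 0, 0], 85],
    [[2, 3, 163], [0, 0, 0], 85],
    [[2, 3, 163], [0, 0, 0], 75],
    [[2, 3, 163], [0, 0, 0], 65],
    [[2, 3, 163], [0, 0, 0], 50],
    [[2, 3, 163], [0, 0, 0], 50],
    [[2, 3, 163], [0, 0, 0], 50],
    [[2, 3, 163], [0, 0, 0], 50]
  ]
}}

```text
clock: 3.2
eef_pos: [0.59, -0.2765, 0.0774]
tool_rot: [0.312, 0.95, -0.001, 0.001]
ft_force: [0.1, 0.7, 7.1]
grip_width: 0.0584
```

```bash
python3 - <<'E'
from h import *
to(542,154,120,3.7); print(bot.tips_ahead)
E
```

```text
to [294. 318. -43.] [0.001 0.002 0.871] now [ 590.  -276.5   77.4] t 3.2 j [-0.44  0.7   0.12  0.99 -0.    0.2 ] w 58.4 F [0.1 0.7 7.1]
0.0726
```

>>> {"op": "send_rows", "data": {
  "moves": [
    [[0, 0, -20], [0, 0, 0], 50],
    [[0, 0, -50], [0, 0, 0], 50],
    [[10, 11, -70], [0, 0, 0.04], 50],
    [[38, 41, -75], [0, 0, 0.12], 50],
    [[66, 71, -75], [0, 0, 0.2], 50],
    [[94, 102, -75], [0, 0, 0.28], 50],
    [[122, 132, -75], [0, 0, 0.36], 50],
    [[150, 162, -75], [0, 0, 0.44], 50],
    [[178, 193, -75], [0, 0, 0.53], 50],
    [[206, 223, -70], [0, 0, 0.62], 50],
    [[234, 253, -65], [0, 0, 0.7], 50],
    [[262, 283, -60], [0, 0, 0.79], 50]
  ]
}}

```text
clock: 4.2
eef_pos: [0.5465, 0.1087, 0.137]
tool_rot: [0.656, 0.755, 0.0, 0.002]
ft_force: [1.2, -0.2, -1.2]
grip_width: 0.0586
```

```bash
python3 - <<'E'
from h import *
to(542,154,81,3.7)
E
```

```text
to [46.  2. 56.] [0.003 0.002 0.076] now [546.5 108.7 137. ] t 4.2 j [ 0.2   0.48 -0.11  0.98 -0.    1.63] w 58.6 F [ 1.2 -0.2 -1.2]
```

>>> {"op": "send_rows", "data": {
  "moves": [
    [[25, 1, 0], [0, 0, 0.04], 50],
    [[43, 2, 5], [0, 0, 0.076], 50],
    [[46, 2, 15], [0, 0, 0.076], 50],
    [[46, 2, 28], [0, 0, 0.076], 50],
    [[46, 2, 40], [0, 0, 0.076], 50],
    [[46, 2, 48], [0, 0, 0.076], 50],
    [[46, 2, 53], [0, 0, 0.076], 50],
    [[46, 2, 56], [0, 0, 0.076], 50],
    [[46, 2, 57], [0, 0, 0.076], 50],
    [[46, 2, 57], [0, 0, 0.076], 50],
    [[46, 2, 57], [0, 0, 0.076], 50]
  ]
}}

```text
clock: 5.12
eef_pos: [0.5427, 0.154, 0.0805]
tool_rot: [0.684, 0.729, 0.001, 0.002]
ft_force: [-1.1, -0.0, 0.6]
grip_width: 0.0588
```

>>> {"op": "send_rows", "data": {
  "moves": [
    [[0, 0, 0], [0, 0, 0], 65],
    [[0, 0, 0], [0, 0, 0], 75],
    [[0, 0, 0], [0, 0, 0], 80],
    [[0, 0, 0], [0, 0, 0], 80],
    [[0, 0, -15], [0, 0, 0], 80],
    [[0, 0, -45], [0, 0, 0], 80],
    [[0, 0, -80], [0, 0, 0], 80],
    [[0, 0, -120], [0, 0, 0], 80],
    [[0, 0, -150], [0, 0, 0], 80],
    [[0, 0, -160], [0, 0, 0], 80],
    [[0, 0, -160], [0, 0, 0], 80]
  ]
}}

```text
clock: 6.03
eef_pos: [0.5439, 0.1548, 0.2444]
tool_rot: [0.684, 0.73, 0.004, 0.004]
ft_force: [0.6, 0.2, -0.4]
grip_width: 0.0801
```

```bash
python3 - <<'E'
from h import *
to(577,-125,220,64)
c=get_calibration('wrist');im=camera('wrist');cv2.imwrite('pics/w2.png',im[:,:,::-1])
print('green',rect(c,mask(im,(200,80,380,330),green),.033))
c=get_calibration('top');im=camera('top')
print(rect(c,mask(im,(175,160,250,230),green),.033))
print('oxi',rect(c,mask(im,(298,172,336,207),cyan),.03))
E
```

```text
to [-281.   15.   25.] [ 0.011  0.006 -1.053] now [543.9 154.8 244.4] t 6.0 j [ 0.28  0.39  0.06  1.23 -0.    1.78] w 80.1 F [ 0.6  0.2 -0.4]
green {'c': (543, 150), 'cen': (543, 150), 'size': (89, 59), 'long_deg': np.float64(93.6)}
{'c': (543, 138), 'cen': (544, 136), 'size': (66, 58), 'long_deg': np.float64(91.1)}
oxi {'c': (577, -125), 'cen': (577, -125), 'size': (63, 37), 'long_deg': np.float64(62.8)}
```

View pics/w2.png

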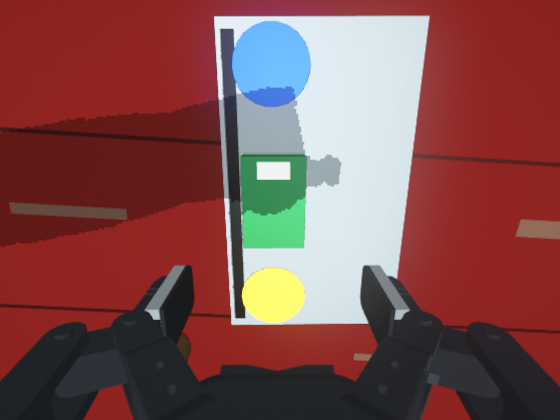

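The mat view shows the green carton at (273,200) between the cards, measured at (543,150) mm and 93.6°, which is within tolerance. Next is the oximeter.

>>> {"op": "send_rows", "data": {
  "moves": [
    [[-28, 1, 5], [0, 0, -0.1], 85],
    [[-56, 3, 10], [0, 0, -0.21], 85],
    [[-84, 5, 15], [0, 0, -0.32], 85],
    [[-112, 6, 20], [0, 0, -0.43], 85],
    [[-140, 8, 25], [0, 0, -0.54], 85],
    [[-168, 9, 30], [0, 0, -0.65], 85],
    [[-196, 11, 40], [0, 0, -0.76], 85],
    [[-224, 12, 50], [0, 0, -0.87], 85],
    [[-252, 14, 60], [0, 0, -0.97], 85],
    [[-275, 15, 70], [0, 0, -1.05], 85],
    [[-281, 15, 75], [0, 0, -1.05], 85],
    [[-281, 15, 75], [0, 0, -1.05], 85]
  ]
}}

```text
clock: 7.13
eef_pos: [0.5727, -0.1267, 0.161]
tool_rot: [0.228, 0.974, -0.0, -0.002]
ft_force: [-0.1, 0.8, -0.7]
grip_width: 0.0851
```

```bash
python3 - <<'E'
from h import *
to(577,-125,75,63.5)
c=get_calibration('wrist');im=camera('wrist');
print('oxi',rect(c,mask(im,(180,60,380,330),cyan),.03),proj(c,(.577,-.125,.03)))
E
```

```text
to [-3.  4. 86.] [-0.002 -0.004  0.002] now [ 572.7 -126.7  161. ] t 7.1 j [-0.22  0.51  0.01  1.08 -0.    0.24] w 85.1 F [-0.1  0.8 -0.7]
oxi {'c': (575, -127), 'cen': (575, -127), 'size': (61, 36), 'long_deg': np.float64(63.0)} (np.float64(283.24864623226676), np.float64(234.536202199317))
```

>>> {"op": "send_rows", "data": {
  "moves": [
    [[-3, 3, 30], [0, 0, 0], 85],
    [[-3, 3, 60], [0, 0, 0], 85],
    [[-3, 3, 78], [0, 0, 0], 85],
    [[-3, 3, 86], [0, 0, 0], 85],
    [[-3, 3, 86], [0, 0, 0], 80],
    [[-3, 3, 86], [0, 0, 0], 65],
    [[-3, 3, 86], [0, 0, 0], 52],
    [[-3, 3, 86], [0, 0, 0], 52],
    [[-3, 3, 86], [0, 0, 0], 52],
    [[-3, 3, 86], [0, 0, 0], 52],
    [[-3, 3, 60], [0, 0, 0], 52],
    [[-3, 3, 20], [0, 0, 0], 52]
  ]
}}

```text
clock: 8.18
eef_pos: [0.5739, -0.1234, 0.1387]
tool_rot: [0.228, 0.974, -0.0, -0.006]
ft_force: [1.2, -0.2, -2.5]
grip_width: 0.0607
```

```bash
python3 - <<'E'
from h import *
to(610,155,120,93.7)
E
```

```text
to [ 91. 266.  19.] [ 0.    -0.013 -0.524] now [ 573.9 -123.4  138.7] t 8.2 j [-0.21  0.53 -0.    1.04 -0.    0.25] w 60.7 F [ 1.2 -0.2 -2.5]
```

>>> {"op": "send_rows", "data": {
  "moves": [
    [[9, 27, -8], [0, 0, -0.05], 52],
    [[19, 57, -8], [0, 0, -0.11], 52],
    [[30, 87, -8], [0, 0, -0.17], 52],
    [[40, 117, -8], [0, 0, -0.23], 52],
    [[50, 147, -8], [0, 0, -0.29], 52],
    [[60, 177, -8], [0, -0.005, -0.35], 52],
    [[70, 207, 0], [0, -0.01, -0.41], 52],
    [[80, 234, 8], [0, -0.013, -0.47], 52],
    [[88, 255, 15], [0, -0.013, -0.52], 52],
    [[91, 266, 19], [0, -0.013, -0.524], 52],
    [[91, 266, 19], [0, -0.013, -0.524], 52],
    [[91, 266, 22], [0, -0.013, -0.524], 52]
  ]
}}

```text
clock: 9.18
eef_pos: [0.6102, 0.1552, 0.1172]
tool_rot: [-0.032, 0.999, -0.0, 0.0]
ft_force: [0.8, -1.4, 0.1]
grip_width: 0.0607
```

```bash
python3 - <<'E'
from h import *
to(610,155,79,93.7)
E
```

```text
to [ 0. -0. 38.] [-0.001  0.001 -0.   ] now [610.2 155.2 117.2] t 9.2 j [ 0.25  0.62  0.09  1.04 -0.    0.19] w 60.7 F [ 0.8 -1.4  0.1]
```

>>> {"op": "send_rows", "data": {
  "moves": [
    [[0, 0, 15], [0, 0, 0], 52],
    [[0, 0, 28], [0, 0, 0], 52],
    [[0, 0, 35], [0, 0, 0], 52],
    [[0, 0, 39], [0, 0, 0], 52],
    [[0, 0, 39], [0, 0, 0], 52],
    [[0, 0, 39], [0, 0, 0], 52],
    [[0, 0, 39], [0, 0, 0], 65],
    [[0, 0, 39], [0, 0, 0], 78],
    [[0, 0, 39], [0, 0, 0], 80],
    [[0, 0, 20], [0, 0, 0], 80],
    [[0, 0, -20], [0, 0, 0], 80],
    [[0, 0, -60], [0, 0, 0], 80]
  ]
}}

```text
clock: 10.18
eef_pos: [0.6086, 0.1544, 0.1757]
tool_rot: [-0.032, 0.999, -0.001, -0.003]
ft_force: [1.1, -0.5, -0.2]
grip_width: 0.08
```

```bash
python3 - <<'E'
from h import *
to(511,-433,230,170)
c=get_calibration('wrist');im=camera('wrist');cv2.imwrite('pics/w3.png',im[:,:,::-1])
print('oxi',rect(c,mask(im,(180,60,400,330),cyan),.033))
c=get_calibration('top');im=camera('top');cv2.imwrite('pics/t3.png',im[:,:,::-1])
print('white',rect(c,mask(im,(412,200,452,235),lambda h,s,v:nonred(h,s,v)&(v>200)),.032))
E
```

```text
to [ 135. -580.  -52.] [ 0.002 -0.006 -1.333] now [608.6 154.4 175.7] t 10.2 j [ 0.25  0.57  0.17  1.17 -0.    0.19] w 80.0 F [ 1.1 -0.5 -0.2]
oxi {'c': (610, 152), 'cen': (610, 152), 'size': (62, 35), 'long_deg': np.float64(93.7)}
white {'c': (512, -434), 'cen': (512, -434), 'size': (56, 40), 'long_deg': np.float64(79.6)}
```

View pics/w3.png

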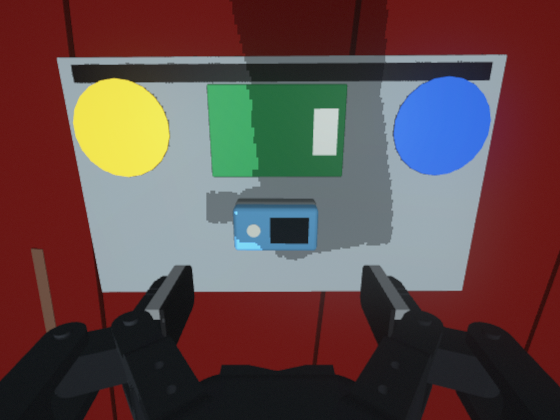

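The oximeter sits at (277,227), screen up behind the carton, measured 67 mm back and aligned. Now the white carton.

>>> {"op": "send_rows", "data": {
  "moves": [
    [[6, -25, -10], [0, 0, -0.1], 80],
    [[14, -60, -20], [0, 0, -0.21], 80],
    [[23, -97, -30], [0, 0, -0.32], 80],
    [[32, -134, -40], [0, 0, -0.43], 80],
    [[41, -171, -45], [0, 0, -0.54], 80],
    [[50, -208, -50], [0, 0, -0.65], 80],
    [[59, -245, -52], [0, 0, -0.76], 80],
    [[68, -282, -52], [0, 0, -0.87], 80],
    [[77, -319, -52], [0, 0, -0.98], 80],
    [[86, -356, -52], [0, 0, -1.09], 80],
    [[94, -393, -52], [0, 0, -1.2], 80],
    [[103, -430, -52], [0, 0, -1.33], 80]
  ]
}}

```text
clock: 11.28
eef_pos: [0.5374, -0.2814, 0.2344]
tool_rot: [-0.641, 0.768, -0.004, 0.006]
ft_force: [0.7, -0.7, 0.7]
grip_width: 0.0799
```

```bash
python3 - <<'E'
from h import *
to(512,-434,200,169.6)
E
```

```text
to [155.  -2.  34.] [-0.014  0.005  0.002] now [ 537.4 -281.4  234.4] t 11.3 j [-0.49  0.48  0.17  1.25  0.01 -1.88] w 79.9 F [ 0.7 -0.7  0.7]
```

>>> {"op": "send_rows", "data": {
  "moves": [
    [[35, 0, 5], [-0.005, 0, 0], 80],
    [[72, -1, 15], [-0.01, 0.003, 0], 80],
    [[109, -1, 25], [-0.014, 0.005, 0], 80],
    [[140, -2, 32], [-0.014, 0.005, 0], 80],
    [[155, -2, 36], [-0.014, 0.005, 0], 80],
    [[155, -2, 36], [-0.014, 0.005, 0], 80],
    [[155, -2, 36], [-0.014, 0.005, 0], 80]
  ]
}}

```text
clock: 11.87
eef_pos: [0.5115, -0.4345, 0.1965]
tool_rot: [-0.64, 0.768, 0.001, 0.0]
ft_force: [0.1, 0.3, 0.6]
grip_width: 0.0801
```

```bash
python3 - <<'E'
from h import *
to(512,-434,76,169.6)
c=get_calibration('wrist');im=camera('wrist');cv2.imwrite('pics/w4.png',im[:,:,::-1])
print('white',rect(c,mask(im,(180,60,400,330),lambda h,s,v:nonred(h,s,v)&(v>200)),.032),proj(c,(.512,-.434,.032)))
E
```

```text
to [ -0.  -1. 120.] [0.002 0.002 0.   ] now [ 511.5 -434.5  196.5] t 11.9 j [-0.7   0.64  0.34  1.28  0.   -2.09] w 80.1 F [0.1 0.3 0.6]
white {'c': (511, -440), 'cen': (511, -440), 'size': (61, 40), 'long_deg': np.float64(79.6)} (np.float64(276.13217222948333), np.float64(216.46785030442697))
```

>>> {"op": "send_rows", "data": {
  "moves": [
    [[2, -1, 35], [0, 0, 0], 80],
    [[2, -1, 70], [0, 0, 0], 80],
    [[2, -1, 100], [0, 0, 0], 80],
    [[2, -1, 116], [0, 0, 0], 70],
    [[2, -1, 120], [0, 0, 0], 60],
    [[2, -1, 120], [0, 0, 0], 48],
    [[2, -1, 120], [0, 0, 0], 32],
    [[2, -1, 120], [0, 0, 0], 32],
    [[2, -1, 120], [0, 0, 0], 32],
    [[2, -1, 120], [0, 0, 0], 32],
    [[2, -1, 90], [0, 0, 0], 32],
    [[2, -1, 50], [0, 0, 0], 32]
  ]
}}

```text
clock: 12.92
eef_pos: [0.5104, -0.4339, 0.1436]
tool_rot: [-0.641, 0.768, 0.006, -0.001]
ft_force: [0.6, -1.2, -0.8]
grip_width: 0.0389
```

```bash
python3 - <<'E'
from h import *
to(543,150,150,183.7)
E
```

```text
to [-580.   72.   -2.] [ 0.009  0.007 -0.244] now [ 510.4 -433.9  143.6] t 12.9 j [-0.7   0.68  0.28  1.17  0.   -2.1 ] w 38.9 F [ 0.6 -1.2 -0.8]
```

>>> {"op": "send_rows", "data": {
  "moves": [
    [[-20, 2, -20], [0, 0, -0.01], 32],
    [[-55, 7, -40], [0, 0, -0.03], 32],
    [[-92, 11, -45], [0, 0, -0.05], 32],
    [[-130, 16, -45], [0, 0, -0.07], 32],
    [[-168, 21, -45], [0, 0, -0.09], 32],
    [[-206, 26, -45], [0, 0, -0.11], 32],
    [[-244, 30, -45], [0, 0, -0.13], 32],
    [[-282, 35, -45], [0, 0, -0.15], 32],
    [[-320, 40, -45], [0, 0, -0.17], 32],
    [[-358, 45, -45], [0, 0, -0.19], 32],
    [[-396, 49, -45], [0, 0, -0.21], 32],
    [[-434, 54, -45], [0, 0, -0.24], 32]
  ]
}}

```text
clock: 13.92
eef_pos: [0.5354, 0.0041, 0.1929]
tool_rot: [0.728, -0.685, -0.005, -0.001]
ft_force: [1.2, -0.8, -0.8]
grip_width: 0.039
```

```bash
python3 - <<'E'
from h import *
to(543,150,140,183.7)
E
```

```text
to [-145.  -17.   54.] [ 0.006  0.008 -0.004] now [535.4   4.1 192.9] t 13.9 j [ 0.    0.39 -0.09  1.1   0.01 -1.63] w 39.0 F [ 1.2 -0.8 -0.8]
```

>>> {"op": "send_rows", "data": {
  "moves": [
    [[-35, -4, 5], [0, 0, 0], 32],
    [[-72, -9, 10], [0, 0, 0], 32],
    [[-108, -13, 20], [0.006, 0.008, 0], 32],
    [[-132, -16, 35], [0.006, 0.008, 0], 32],
    [[-145, -17, 48], [0.006, 0.008, 0], 32],
    [[-145, -17, 54], [0.006, 0.008, 0], 32],
    [[-145, -17, 54], [0.006, 0.008, 0], 32],
    [[-145, -17, 54], [0.006, 0.008, 0], 32]
  ]
}}

```text
clock: 14.58
eef_pos: [0.5431, 0.1496, 0.1403]
tool_rot: [0.728, -0.685, 0.0, 0.0]
ft_force: [0.8, -0.5, -0.9]
grip_width: 0.0389
```

```bash
python3 - <<'E'
from h import *
to(543,150,112,183.7)
c=get_calibration('wrist');im=camera('wrist');cv2.imwrite('pics/w5.png',im[:,:,::-1])
c=get_calibration('scene');im=camera('scene');cv2.imwrite('pics/s5.png',cv2.resize(im[120:280,230:460],None,fx=3,fy=3)[:,:,::-1])
E
```

```text
to [-0.  0. 28.] [-0.    -0.    -0.004] now [543.1 149.6 140.3] t 14.6 j [ 0.27  0.48 -0.09  1.   -0.   -1.36] w 38.9 F [ 0.8 -0.5 -0.9]
```

View pics/w5.png

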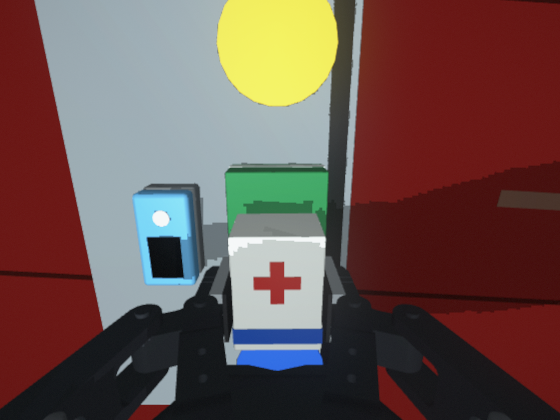

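```bash
python3 - <<'E'
from h import *
c=get_calibration('wrist')
print(rays(c,[(277,236),(278,345)],.096)*1000)
im=cv2.imread('pics/w5.png')[:,:,::-1].copy()
print(rect(c,mask(im,(215,160,340,240),green),.033))
E
```

```text
[[545.73127446 117.87426512]
 [542.18413399 169.84261392]]
{'c': (546, 122), 'cen': (546, 116), 'size': (60, 40), 'long_deg': np.float64(3.4)}
```

>>> {"op": "send_rows", "data": {
  "moves": [
    [[-3, 0, 10], [0, 0, 0], 32],
    [[-3, 0, 19], [0, 0, 0], 32],
    [[-3, 0, 25], [0, 0, 0], 32],
    [[-3, 0, 28], [0, 0, 0], 32],
    [[-3, 0, 30], [0, 0, 0], 32],
    [[-3, 0, 30], [0, 0, 0], 32],
    [[-3, 0, 30], [0, 0, 0], 32]
  ]
}}

```text
clock: 15.27
eef_pos: [0.5435, 0.1519, 0.1117]
tool_rot: [0.728, -0.686, 0.001, -0.001]
ft_force: [-2.4, -0.8, 5.9]
grip_width: 0.039
```

>>> {"op": "send_rows", "data": {
  "moves": [
    [[0, 0, 0], [0, 0, 0], 45],
    [[0, 0, 0], [0, 0, 0], 52],
    [[0, 0, 0], [0, 0, 0], 58],
    [[0, 0, 0], [0, 0, 0], 58],
    [[0, 0, -15], [0, 0, 0], 58],
    [[0, 0, -45], [0, 0, 0], 58],
    [[0, 0, -80], [0, 0, 0], 58],
    [[0, 0, -110], [0, 0, 0], 58],
    [[0, 0, -120], [0, 0, 0], 58],
    [[0, 0, -120], [0, 0, 0], 58]
  ]
}}

```text
clock: 16.1
eef_pos: [0.5451, 0.1524, 0.2353]
tool_rot: [0.728, -0.686, 0.002, -0.004]
ft_force: [0.1, -1.3, -0.0]
grip_width: 0.0581
```

```bash
python3 - <<'E'
from h import *
to(460,-131,200,3.7)
c=get_calibration('wrist');im=camera('wrist');cv2.imwrite('pics/w6.png',im[:,:,::-1])
print('green',rect(c,mask(im,(150,80,400,300),green),.033))
c=get_calibration('top');im=camera('top')
print('amber',rect(c,mask(im,(362,220,396,252),white),.065),'red',rect(c,mask(im,(303,220,334,248),red),.065))
E
```

```text
to [278. 102.  34.] [-0.009  0.002 -0.006] now [545.1 152.4 235.3] t 16.1 j [ 0.27  0.4   0.05  1.21 -0.   -1.36] w 58.1 F [ 0.1 -1.3 -0. ]
green {'c': (543, 147), 'cen': (543, 148), 'size': (89, 59), 'long_deg': np.float64(93.6)}
amber {'c': (456, -286), 'cen': (456, -287), 'size': (40, 39), 'long_deg': np.float64(135.2)} red {'c': (460, -130), 'cen': (460, -130), 'size': (38, 38), 'long_deg': np.float64(91.0)}
```

View pics/w6.png

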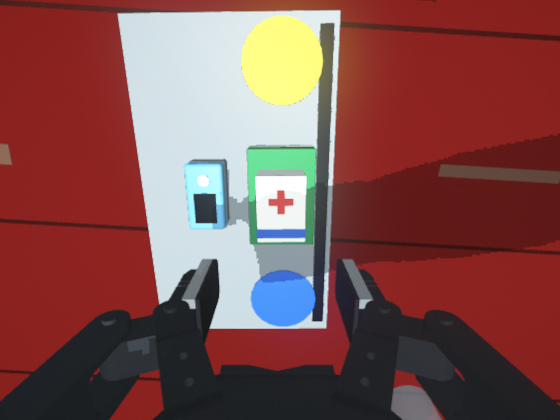

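>>> {"op": "send_rows", "data": {
  "moves": [
    [[20, 7, 0], [0, 0, 0], 75],
    [[54, 20, 5], [0, 0, 0], 75],
    [[89, 33, 10], [0, 0, 0], 75],
    [[124, 46, 15], [0, 0, 0], 75],
    [[159, 58, 20], [0, 0, 0], 75],
    [[194, 71, 25], [0, 0, 0], 75],
    [[229, 84, 30], [-0.009, 0, 0], 75],
    [[260, 96, 40], [-0.009, 0.002, 0], 75],
    [[275, 101, 50], [-0.009, 0.002, -0.006], 75],
    [[278, 102, 54], [-0.009, 0.002, -0.006], 75],
    [[278, 102, 54], [-0.009, 0.002, -0.006], 75],
    [[278, 102, 54], [-0.009, 0.002, -0.006], 75]
  ]
}}

```text
clock: 17.2
eef_pos: [0.4569, -0.1311, 0.1755]
tool_rot: [0.73, -0.684, -0.004, 0.004]
ft_force: [-0.9, -0.6, 0.5]
grip_width: 0.0751
```

```bash
python3 - <<'E'
from h import *
to(460,-130,92,3.7)
c=get_calibration('wrist');im=camera('wrist');cv2.imwrite('pics/w7.png',im[:,:,::-1])
print('red',rect(c,mask(im,(200,100,360,400),red),.065),proj(c,(.460,-.130,.065)))
E
```

```text
to [-1. -4. 83.] [ 0.011 -0.     0.   ] now [ 456.9 -131.1  175.5] t 17.2 j [-0.28  0.3  -0.27  1.01 -0.   -1.91] w 75.1 F [-0.9 -0.6  0.5]
red {'c': (455, -174), 'cen': (458, -179), 'size': (96, 55), 'long_deg': np.float64(0.0)} (np.float64(269.7787192401494), np.float64(244.83872981144347))
```

View pics/w7.png

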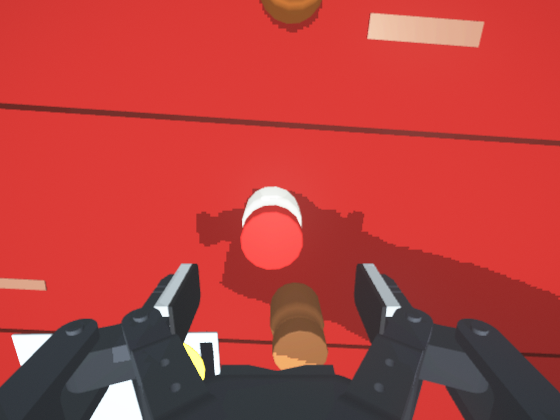

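The red cap is at (272,238), with the brown jar close by at (298,330). The jaws run across that line, so they clear it. Descending to grip.

>>> {"op": "send_rows", "data": {
  "moves": [
    [[1, -4, 20], [0.011, 0, 0], 75],
    [[1, -4, 45], [0.011, 0, 0], 75],
    [[1, -4, 68], [0.011, 0, 0], 75],
    [[1, -4, 80], [0.011, 0, 0], 75],
    [[1, -4, 83], [0.011, 0, 0], 70],
    [[1, -4, 83], [0.011, 0, 0], 58],
    [[1, -4, 83], [0.011, 0, 0], 46],
    [[1, -4, 83], [0.011, 0, 0], 36],
    [[1, -4, 83], [0.011, 0, 0], 36],
    [[1, -4, 83], [0.011, 0, 0], 36],
    [[1, -4, 83], [0.011, 0, 0], 36],
    [[1, -4, 83], [0.011, 0, 0], 36]
  ]
}}

```text
clock: 18.25
eef_pos: [0.462, -0.1317, 0.0945]
tool_rot: [0.73, -0.683, 0.002, -0.001]
ft_force: [-0.9, 2.4, 6.4]
grip_width: 0.0411
```

>>> {"op": "send_rows", "data": {
  "moves": [
    [[0, 0, -15], [0, 0, 0], 36],
    [[0, 0, -45], [0, 0, 0], 36],
    [[0, 0, -80], [0, 0, 0], 36],
    [[0, 0, -110], [0, 0, 0], 36],
    [[0, 0, -120], [0, 0, 0], 36],
    [[0, 0, -120], [0, 0, 0], 36]
  ]
}}

```text
clock: 18.75
eef_pos: [0.4633, -0.1323, 0.2181]
tool_rot: [0.73, -0.683, 0.006, -0.003]
ft_force: [0.7, -0.2, -1.0]
grip_width: 0.0415
```

```bash
python3 - <<'E'
from h import *
to(534,273.5,150,183.7)
E
```

```text
to [-401.  -96.   68.] [-0.012 -0.004  0.001] now [ 463.3 -132.3  218.1] t 18.8 j [-0.28  0.25 -0.21  1.09  0.   -1.92] w 41.5 F [ 0.7 -0.2 -1. ]
```

>>> {"op": "send_rows", "data": {
  "moves": [
    [[-20, -5, 0], [0, 0, 0], 36],
    [[-52, -12, 0], [0, 0, 0], 36],
    [[-88, -21, 0], [0, 0, 0], 36],
    [[-124, -30, 0], [0, 0, 0], 36],
    [[-160, -38, 0], [0, 0, 0], 36],
    [[-196, -47, 0], [-0.005, 0, 0], 36],
    [[-232, -56, 0], [-0.01, 0, 0], 36],
    [[-268, -64, 0], [-0.012, 0, 0], 36],
    [[-304, -73, 0], [-0.012, -0.004, 0], 36],
    [[-340, -82, 5], [-0.012, -0.004, 0], 36],
    [[-370, -89, 15], [-0.012, -0.004, 0], 36],
    [[-390, -94, 30], [-0.012, -0.004, 0], 36]
  ]
}}

```text
clock: 19.75
eef_pos: [0.532, 0.2662, 0.1868]
tool_rot: [0.731, -0.682, -0.0, -0.001]
ft_force: [0.6, -0.8, -0.6]
grip_width: 0.0412
```

```bash
python3 - <<'E'
from h import *
to(534,273.5,100,183.7)
E
```

```text
to [-7. -2. 87.] [-0.001  0.001  0.004] now [532.  266.2 186.8] t 19.8 j [ 0.46  0.5   0.07  1.14  0.   -1.18] w 41.2 F [ 0.6 -0.8 -0.6]
```

>>> {"op": "send_rows", "data": {
  "moves": [
    [[-7, -2, 15], [0, 0, 0], 36],
    [[-7, -2, 40], [0, 0, 0], 36],
    [[-7, -2, 62], [0, 0, 0], 36],
    [[-7, -2, 75], [0, 0, 0], 36],
    [[-7, -2, 82], [0, 0, 0], 36],
    [[-7, -2, 86], [0, 0, 0], 36],
    [[-7, -2, 88], [0, 0, 0], 36],
    [[-7, -2, 88], [0, 0, 0], 36],
    [[-7, -2, 88], [0, 0, 0], 36]
  ]
}}

```text
clock: 20.5
eef_pos: [0.5333, 0.2731, 0.0996]
tool_rot: [0.731, -0.683, -0.0, -0.001]
ft_force: [-2.4, -0.7, 5.1]
grip_width: 0.041
```

```bash
python3 - <<'E'
from h import *
to(534,273.5,98,183.7)
E
```

```text
to [-0. -1.  2.] [-0.001  0.001  0.004] now [533.3 273.1  99.6] t 20.5 j [ 0.47  0.59 -0.02  0.96  0.   -1.17] w 41.0 F [-2.4 -0.7  5.1]
```

Contact at 5 N, so I'll release and retreat.

>>> {"op": "send_rows", "data": {
  "moves": [
    [[0, 0, 0], [0, 0, 0], 46],
    [[0, 0, 0], [0, 0, 0], 56],
    [[0, 0, 0], [0, 0, 0], 68],
    [[0, 0, 0], [0, 0, 0], 72],
    [[0, 0, -10], [0, 0, 0], 72],
    [[0, 0, -40], [0, 0, 0], 72],
    [[0, 0, -75], [0, 0, 0], 72],
    [[0, 0, -105], [0, 0, 0], 72],
    [[0, 0, -120], [0, 0, 0], 72],
    [[0, 0, -120], [0, 0, 0], 72]
  ]
}}

```text
clock: 21.33
eef_pos: [0.5354, 0.2742, 0.2255]
tool_rot: [0.731, -0.683, 0.002, -0.006]
ft_force: [0.5, 0.4, 0.4]
grip_width: 0.072
```

```bash
python3 - <<'E'
from h import *
to(456.5,-287,200,3.7)
c=get_calibration('wrist');im=camera('wrist');cv2.imwrite('pics/w8.png',im[:,:,::-1])
print(proj(c,(.534,.2735,.065+.005)))
E
```

```text
to [555. 117.  21.] [-0.01   0.005  0.004] now [535.4 274.2 225.5] t 21.3 j [ 0.47  0.48  0.14  1.22  0.   -1.17] w 72.0 F [0.5 0.4 0.4]
(np.float64(280.79125075826164), np.float64(218.1607651719347))
```

View pics/w8.png

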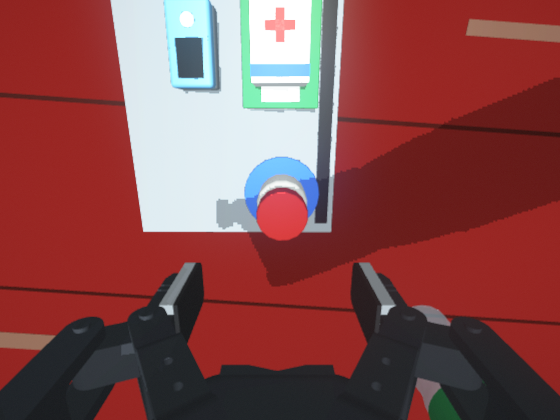

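The red jar is upright on the blue card, cap at (282,214) against (281,218) predicted. Now amber.

>>> {"op": "send_rows", "data": {
  "moves": [
    [[20, 4, 0], [0, 0, 0], 75],
    [[56, 12, 0], [0, 0, 0], 75],
    [[94, 20, 0], [0, 0, 0], 75],
    [[132, 28, 0], [0, 0, 0], 75],
    [[170, 36, 0], [0, 0, 0], 75],
    [[208, 44, 0], [0, 0, 0], 75],
    [[246, 52, 0], [0, 0, 0], 75],
    [[284, 60, 0], [0, 0, 0], 75],
    [[322, 68, 0], [-0.01, 0, 0], 75],
    [[360, 76, 0], [-0.01, 0, 0], 75],
    [[398, 84, 0], [-0.01, 0.005, 0], 75],
    [[436, 92, 0], [-0.01, 0.005, 0], 75]
  ]
}}

```text
clock: 22.38
eef_pos: [0.4709, -0.169, 0.2191]
tool_rot: [0.731, -0.683, -0.002, 0.002]
ft_force: [1.2, -0.6, 0.3]
grip_width: 0.0749
```

```bash
python3 - <<'E'
from h import *
to(456.5,-288,180,3.7)
E
```

```text
to [118.  22.  39.] [ 0.006 -0.     0.004] now [ 470.9 -169.   219.1] t 22.4 j [-0.34  0.3  -0.15  1.13 -0.   -1.98] w 74.9 F [ 1.2 -0.6  0.3]
```

>>> {"op": "send_rows", "data": {
  "moves": [
    [[36, 7, 5], [0, 0, 0], 75],
    [[72, 14, 15], [0, 0, 0], 75],
    [[102, 19, 28], [0.006, 0, 0], 75],
    [[118, 22, 36], [0.006, 0, 0], 75],
    [[118, 22, 39], [0.006, 0, 0], 75],
    [[118, 22, 39], [0.006, 0, 0], 75]
  ]
}}

```text
clock: 22.88
eef_pos: [0.4551, -0.2882, 0.1777]
tool_rot: [0.73, -0.683, -0.003, 0.0]
ft_force: [0.4, 1.0, 0.2]
grip_width: 0.0751
```

```bash
python3 - <<'E'
from h import *
to(456.5,-288,92,3.7)
c=get_calibration('wrist');im=camera('wrist');cv2.imwrite('pics/w9.png',im[:,:,::-1])
print('amber',rect(c,mask(im,(180,120,380,330),white),.065),proj(c,(.4565,-.287,.065)))
E
```

```text
to [ 0. -2. 86.] [0.004 0.003 0.001] now [ 455.1 -288.2  177.7] t 22.9 j [-0.56  0.41 -0.1   1.07  0.   -2.2 ] w 75.1 F [0.4 1.  0.2]
amber {'c': (456, -292), 'cen': (456, -292), 'size': (43, 39), 'long_deg': np.float64(74.9)} (np.float64(273.6133748148642), np.float64(243.12383923766748))
```

>>> {"op": "send_rows", "data": {
  "moves": [
    [[1, -2, 20], [0.004, 0, 0], 75],
    [[1, -2, 45], [0.004, 0, 0], 75],
    [[1, -2, 70], [0.004, 0, 0], 75],
    [[1, -2, 82], [0.004, 0, 0], 75],
    [[1, -2, 86], [0.004, 0, 0], 70],
    [[1, -2, 86], [0.004, 0, 0], 58],
    [[1, -2, 86], [0.004, 0, 0], 46],
    [[1, -2, 86], [0.004, 0, 0], 36],
    [[1, -2, 86], [0.004, 0, 0], 36],
    [[1, -2, 86], [0.004, 0, 0], 36],
    [[1, -2, 86], [0.004, 0, 0], 36],
    [[1, -2, 86], [0.004, 0, 0], 36]
  ]
}}

```text
clock: 23.93
eef_pos: [0.4585, -0.2886, 0.0942]
tool_rot: [0.731, -0.683, 0.001, -0.002]
ft_force: [0.9, 1.8, 5.9]
grip_width: 0.041
```

>>> {"op": "send_rows", "data": {
  "moves": [
    [[0, 0, -15], [0, 0, 0], 36],
    [[0, 0, -45], [0, 0, 0], 36],
    [[0, 0, -80], [0, 0, 0], 36],
    [[0, 0, -110], [0, 0, 0], 36],
    [[0, 0, -120], [0, 0, 0], 36],
    [[0, 0, -120], [0, 0, 0], 36]
  ]
}}

```text
clock: 24.43
eef_pos: [0.4596, -0.2899, 0.2177]
tool_rot: [0.731, -0.683, 0.005, -0.003]
ft_force: [-0.3, 0.9, -1.0]
grip_width: 0.0411
```

```bash
python3 - <<'E'
from h import *
to(549,34,150,183.7)
E
```

```text
to [-317. -110.   68.] [-0.01  -0.003  0.003] now [ 459.6 -289.9  217.7] t 24.4 j [-0.56  0.37 -0.04  1.15  0.   -2.2 ] w 41.1 F [-0.3  0.9 -1. ]
```

>>> {"op": "send_rows", "data": {
  "moves": [
    [[-18, -6, 0], [0, 0, 0], 36],
    [[-50, -17, 0], [0, 0, 0], 36],
    [[-84, -29, 0], [0, 0, 0], 36],
    [[-118, -41, 0], [0, 0, 0], 36],
    [[-152, -53, 0], [-0.005, 0, 0], 36],
    [[-186, -65, 0], [-0.01, 0, 0], 36],
    [[-220, -76, 0], [-0.01, 0, 0], 36],
    [[-254, -88, 5], [-0.01, -0.003, 0], 36],
    [[-285, -99, 12], [-0.01, -0.003, 0], 36],
    [[-308, -107, 20], [-0.01, -0.003, 0], 36],
    [[-317, -110, 30], [-0.01, -0.003, 0], 36],
    [[-317, -110, 40], [-0.01, -0.003, 0], 36]
  ]
}}

```text
clock: 25.43
eef_pos: [0.5478, 0.0358, 0.1751]
tool_rot: [0.732, -0.681, -0.001, 0.001]
ft_force: [-0.3, 0.7, -1.3]
grip_width: 0.0414
```

```bash
python3 - <<'E'
from h import *
to(549,34,99,183.7)
E
```

```text
to [ 2. -1. 76.] [ 0.003 -0.     0.007] now [547.8  35.8 175.1] t 25.4 j [ 0.07  0.43 -0.08  1.07 -0.   -1.58] w 41.4 F [-0.3  0.7 -1.3]
```

>>> {"op": "send_rows", "data": {
  "moves": [
    [[2, -1, 15], [0, 0, 0], 36],
    [[2, -1, 38], [0, 0, 0], 36],
    [[2, -1, 55], [0, 0, 0], 36],
    [[2, -1, 66], [0, 0, 0], 36],
    [[2, -1, 72], [0, 0, 0], 36],
    [[2, -1, 75], [0, 0, 0], 36],
    [[2, -1, 76], [0, 0, 0], 36],
    [[2, -1, 76], [0, 0, 0], 36],
    [[2, -1, 76], [0, 0, 0], 36]
  ]
}}

```text
clock: 26.18
eef_pos: [0.5481, 0.0325, 0.0993]
tool_rot: [0.731, -0.682, -0.001, 0.001]
ft_force: [-1.3, -0.8, 1.8]
grip_width: 0.0417
```

>>> {"op": "send_rows", "data": {
  "moves": [
    [[0, 0, 0], [0, 0, 0], 46],
    [[0, 0, 0], [0, 0, 0], 56],
    [[0, 0, 0], [0, 0, 0], 68],
    [[0, 0, 0], [0, 0, 0], 72],
    [[0, 0, -10], [0, 0, 0], 72],
    [[0, 0, -40], [0, 0, 0], 72],
    [[0, 0, -75], [0, 0, 0], 72],
    [[0, 0, -105], [0, 0, 0], 72],
    [[0, 0, -140], [0, 0, 0], 72],
    [[0, 0, -160], [0, 0, 0], 72]
  ]
}}

```text
clock: 27.02
eef_pos: [0.5498, 0.0328, 0.2643]
tool_rot: [0.731, -0.682, 0.001, -0.001]
ft_force: [0.1, 0.6, 0.9]
grip_width: 0.0722
```

>>> {"op": "send_rows", "data": {
  "moves": [
    [[30, 10, -10], [0, 0, 0], 72],
    [[65, 30, -10], [0, 0, 0], 72],
    [[100, 50, -10], [0, 0, 0], 72],
    [[130, 70, -10], [0, 0, 0], 72],
    [[160, 90, -10], [0, 0, 0], 72],
    [[190, 110, -10], [0, 0, 0], 72],
    [[220, 130, -10], [0, 0, 0], 72],
    [[240, 140, -10], [0, 0, 0], 72],
    [[240, 140, -10], [0, 0, 0], 72],
    [[240, 140, -10], [0, 0, 0], 72]
  ]
}}

```text
clock: 27.85
eef_pos: [0.4264, -0.2173, 0.2748]
tool_rot: [0.73, -0.683, 0.002, -0.001]
ft_force: [1.0, -1.0, -0.4]
grip_width: 0.0716
```

```bash
python3 - <<'E'
from h import *
im=camera('top');c=get_calibration('top');R=(145,145,280,225)
print('green',rect(c,mask(im,R,green),.033))
print('oxi',rect(c,mask(im,(190,155,230,190),lambda h,s,v:(s>90)|(v<90)),.033))
print('white',rect(c,mask(im,(180,165,245,222),lambda h,s,v:(s<40)&(v>225)),.065))
print('redjar',rect(c,mask(im,(145,175,185,225),red),.07));print('amber',rect(c,mask(im,(235,175,268,222),white),.07))
print('bluejar',rect(c,mask(im,(345,126,372,155),blue),.065),'bottle',rect(c,mask(im,(60,250,85,275),green),.215))
cv2.imwrite('pics/t9.png',cv2.resize(im[135:235,135:285],None,fx=5,fy=5,interpolation=cv2.INTER_CUBIC)[:,:,::-1])
s=camera('scene');cv2.imwrite('pics/s9.png',cv2.resize(s[130:270,220:460],None,fx=3,fy=3,interpolation=cv2.INTER_CUBIC)[:,:,::-1])
to(549,34,99,183.7)
E
```

```text
green {'c': (542, 150), 'cen': (533, 134), 'size': (89, 59), 'long_deg': np.float64(93.6)}
oxi {'c': (611, 153), 'cen': (611, 153), 'size': (61, 35), 'long_deg': np.float64(91.1)}
white {'c': (545, 145), 'cen': (545, 145), 'size': (41, 39), 'long_deg': np.float64(91.8)}
redjar {'c': (533, 273), 'cen': (533, 273), 'size': (36, 34), 'long_deg': np.float64(57.6)}
amber {'c': (556, 43), 'cen': (572, 53), 'size': (95, 82), 'long_deg': np.float64(1.1)}
bluejar {'c': (710, -234), 'cen': (710, -235), 'size': (40, 39), 'long_deg': np.float64(136.0)} bottle {'c': (370, 416), 'cen': (370, 415), 'size': (35, 30), 'long_deg': np.float64(90.9)}
to [-241. -139.  176.] [-0.003 -0.001  0.006] now [ 427.2 -215.9  274.5] t 27.9 j [-0.47  0.21 -0.11  1.25  0.   -2.11] w 72.0 F [ 0.3 -0.  -0.2]
```

View pics/t9.png

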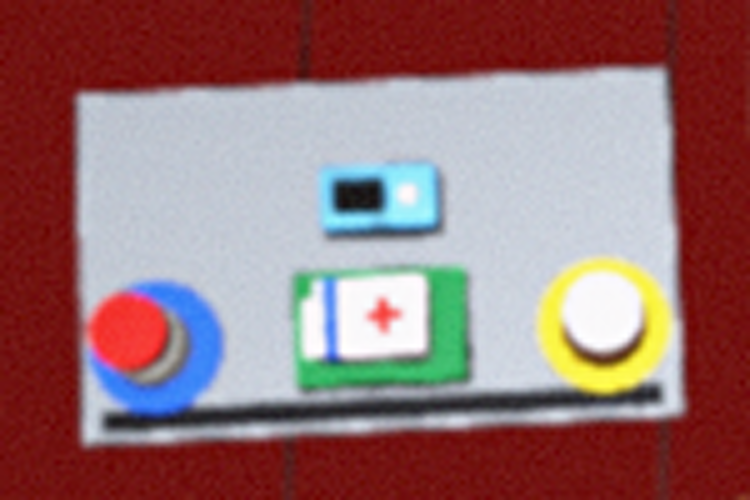

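View pics/s9.png

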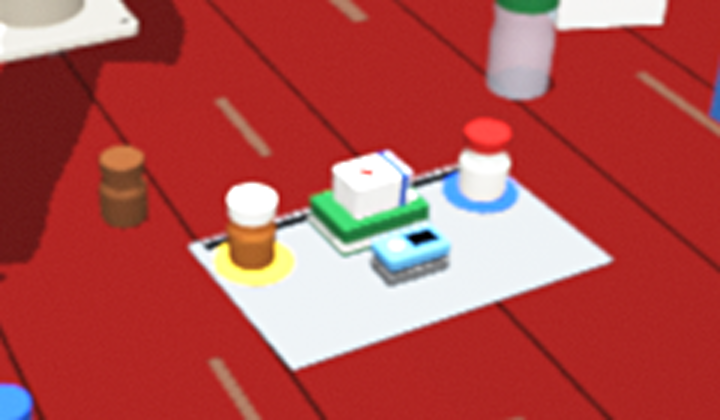

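The top and scene views show everything upright and in its place. One last check of the amber cap (255.4,197) and the white carton's centre (209.2,198.2), then hand in.

```bash
python3 - <<'E'
from h import *
from workcell import order
c=get_calibration('top')
a=rays(c,[(255.4,197)],.069)[0]*1000;w=rays(c,[(209.2,198.2)],.065)[0]*1000
print('amber',a,'target 549,34; white',w,'green 542,150')
if np.hypot(*(a-[549,34]))<8 and np.hypot(*(w-[542,150]))<8: print('handing in',order.job_done())
E
```

```text
amber [547.54639222  31.87964634] target 549,34; white [542.91326474 149.82991136] green 542,150
the job is handed in; nothing more can be done
handing in None
```

The kit is laid out and handed in at about 28 s on the clock; all my last checks were inside the stated tolerances. The job gave no verdict.

| Item | Last check |
|---|---|
| Red-capped jar on blue card | about 1 mm from the card's centre |
| Amber jar on yellow card | about 3 mm from the card's centre |
| Green carton | about 4 mm from the midpoint between the cards, long side within 1° of the row |
| White carton on green | 1–3 mm off centre, squared by eye |
| Oximeter | screen up, centre about 69 mm behind the green carton's, gap about 2 cm |
| Bottle and blue-capped jar | same positions as at the start |

- **Camera disagreement:** the wrist camera put things about 2–6 mm farther toward -y than the top camera in most cases. The table uses the top camera.
- **Masks that failed at the end:** the colour masks for the amber cap and the white carton's top did not isolate them in the final picture. I took those two positions from pixels read off the enlarged top picture.

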